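Set the drill guide against the red stop

TASK

The drill guide on the aluminium track is held by a brake. With your fingertips, press down the orange button in the middle of its sled to free the brake, keep it down while you push the sled along the track (no gripping needed) until it rests gently against the red stop, then let the button come up again so that the brake holds the sled there. Do not drag the sled against its brake, and leave the other things on the worktop where they are.

Things in the scene. Friction and masses are not known exactly. Their poses are not given: they have to be found in the camera images.
- track: The straight aluminium T-rail, 532 mm long, fixed flat on the worktop. Origin: middle of its underside, 5 mm above the worktop. Its y axis runs along the rail (roughly to the robot's left), its x axis across it (away from the robot), z up. The rail's top is 22 mm above the worktop.
- sled_mid (a point): Centre of the grey drill-guide sled, moving with the sled, 39 mm above the worktop: the middle of the orange button's top while that is up. The sled rides captive on the rail and aligned with it, 130 mm long along the rail, 92 mm wide across. Brake free, it slides with about 1 to 2 N and follows fingertips that press on the button; brake on, it takes 12 to 22 N.
- button_top (a point): Middle of the top face of the orange button in the sled's saddle, moving with the button: 39 mm above the worktop when up, 33 mm when fully down. The flat top is 56 mm along the rail and 88 mm across it.
- ridge (a point): Top of one of two like black rounded ridges across the sled, 46 mm above the worktop, 40 mm from the sled's centre along the rail, one at each end of the button. Their inner faces are 66 mm apart: shut fingertips stand between them on the button and may push against one. The grey shoulders outside them are 39 mm above the worktop.
- bush (a point): Top of the steel drill bush (28 mm wide, 35 mm above the worktop) on the sled's side arm, 74 mm from the rail's middle towards the robot; the arm ends 98 mm from it.
- sled (a joint): Position of the sled along the rail in m: the distance of its centre from the rail's middle, growing along the track's y axis. Limits -0.17 to 0.17; one of the stops is met earlier.
- brake_button (a joint): How far the orange button is pressed, in m: 0 up (brake on), 0.006 fully down. A spring holds it up: it begins to give at about 5 N, is fully down at about 7 N, where it meets a hard stop. The brake is quite free once it is pressed more than about 0.002. It springs back when let go, and the brake grips.
- stop_red: The red stop: a block clamped astride the rail, 28 mm along the rail, 70 mm across it, its top 35 mm above the worktop, with a round thumbscrew up to 46 mm, and a white line. It does not move. Origin: middle of its underside, 5 mm above the worktop, in the middle of the rail; its axes are parallel to the track's. It may be at either end of the rail. The sled rests against it when their centres are 79 mm apart.
- stop_black: The black stop at the other end of the rail, of the same form and size. Not to be used.
- glue_bottle: Loose bystander: white squeeze bottle of wood glue with an orange nozzle, 54 mm wide, 190 mm high. Origin: centre of its underside.
- filler_tin: Loose bystander: round tin of wood filler, 69 mm wide, 68 mm high. Origin: centre of its underside.
- tape_measure: Loose bystander: yellow pocket tape measure, 31 x 92 mm, 62 mm high. Origin: centre of its underside.
- wooden_knob: Loose bystander: turned brown door knob, 43 mm wide, 48 mm high. Origin: centre of its underside.
- screwdriver: Loose bystander: screwdriver with a green handle, 28 x 196 x 28 mm, lying along its y axis. Origin: centre of its underside.

How it is judged:
By the outcome, as a careful person would: the job done as asked, in the order asked, and still so for the second after the job is handed in, with the robot touching nothing.
It also fails if it takes over 42 s, if anything falls off the work surface, if the arm or the gripper's body presses on something with over 40 N, if the wrist force passes 120 N, or if a joint passes its speed limit or range.

ROBOT

A 6-joint arm with a two-finger parallel gripper is mounted at the origin on a cart in front of the work surface, level with it; the furniture and walls round the work are solid. World frame = base frame: x ahead of the robot, y to its left, z up, the work surface at z = 0. Lengths are in m, angles in rad, forces in N, time in s.
With the tool pointing down it reaches from about 0.25 to 0.775 m from the base axis. Payload 4 kg.
Tool frame: the origin (TCP) lies at the very end of the fingers, on their centre line; the grasp point (between the pads) lies 19 mm behind it; z points along the fingers, y is the line along which they close (so a half turn about z gives the same grasp; the last joint's range is limited). The gripper opens to 94 mm and grips with 3 to 60 N. Pads are 16 mm wide; open, the fingers measure 119 mm over their backs; the gripper's body (75 mm by 177 mm) begins 78 mm behind the grasp point.
Start: joints at [-1.296, 0.087, 1.371, -0, 1.684, -0.103], TCP at [0.203, -0.511, 0.206] pointing down, gripper open.
Joint ranges: [-3.1, 3.1], [-0.76, 2.03], [0.27, 2.55], [-1.08, 4.22], [0.17, 2.65], [-2.57, 2.57]. Speed limits (rad/s): [2.79, 2.79, 3.14, 3.14, 3.14, 3.14].

INTERFACE

Orientations are given as [roll, pitch, yaw] about the fixed x, y, z axes, in that order (R = Rz(yaw) Ry(pitch) Rx(roll)).
In Python, from bench import robot gives the robot as it stands. The module is installed in compiled form; this text tells all that it offers.
- The arm moves only by the tool move_arm, never from a script. Its argument "deltas" is one flat list of numbers, 7 for each row, row after row: the turn, a rotation vector about the tool's x, y, z in rad, then the shift along the tool's x, y, z in cm, then the closure, from -1 (fully open) to 1 (shut). A call has 1 to 8 rows; each row is the pose to reach, as a shift and turn from the pose commanded when the call began, along the tool's axes at that moment; what a row does not reach only later rows make up. A row lasts 1/10 s, in which the tool goes at most 50 mm and 8.59 degrees, less where a joint would pass 70% of its speed; a pose out of reach is approached as far as the arm can. A call with a gripper value outside its range is refused whole. The fingers move at their own pace and stop on an object; the grip force is fixed at half the most. Time passes only in rows, so rows that repeat a pose let the fingers close. It gives the time, the measured TCP pose, the force, the opening and the grip force at its end, in the units of the state.
- robot.get_obs(): the state, without advancing time (a new reading comes with each control period).
- robot.snapshot(name): name is "scene" or "top" or "wrist"; returns a dict with "image" (400x640x3 uint8, red, green, blue), "depth" (400x640 float32, m along the optical axis (not along the pixel's ray), 0 where there is no reading), "fov_y" (degrees; the focal length in pixels is half the picture's height over the tangent of half this angle, whatever the lens; pixels are square), "cx", "cy" (the principal point, pixels), "origin" and "orientation" of the camera in the world; the wrist camera has in their place "T_tool_cam" (4x4, takes a point from camera to tool coordinates, whose origin is the TCP and whose axes are the flange's). Camera axes: x right, y up, looking along -z (the intrinsics and any distortion apply to the point x, -y, -z); pixel columns grow to the right and rows downward; lengths in m; the calibration is good to about 2 mm. The wrist camera is an equidistant fisheye: a pixel r from the principal point sees the ray r / f radians off the axis. A picture is of the moment at which its call begins: read the wrist's pose just before it.
- robot.close_job(): hands the job in; it is judged then, once.
The state is a dict: "time": time; "joint_positions": joint angles; "qvel": joint speeds; "joint_torque": joint torques, N m; "tool_pos": TCP position; "ee_rot": TCP orientation; "wrist_force": force on the tool from outside, world axes, zero at the start; "wrist_torque": the same for the moment, N m; "width": finger opening in m; "finger_force": force on a finger pad.
Only numpy, scipy, OpenCV 4.12 (cv2) and the standard library are available. Lean on these libraries where they do the work, as an engineer would, in place of code of your own. Each camera call takes 0.05 s, during which the arm holds its last target. There are 200 camera calls.

## Working session

There is one attempt and no reset: what is moved stays moved. The work goes in short steps, Python scripts to look and compute and a tool call to move; the robot and the scene stay as the last step left them, time stands still between calls to the robot, and variables do not carry over. Pictures are saved under pics/ and viewed, at most 10 in all, crops included, and the job is handed in when it is done.

Besides the shell and the picture viewer there is one more tool, called after "Emit:" as name(argument=value, ...) on one line, values as JSON. move_arm: Moves the arm, as the interface text tells. Its arguments: {"type":"object","properties":{"deltas":{"type":"array","items":{"type":"number"}}},"required":["deltas"]}

```bash
mkdir -p pics
cat > h.py <<'E'
import numpy as np, cv2
from bench import robot
from scipy.spatial.transform import Rotation as R
def snap(n,f):
    s=robot.snapshot(n); cv2.imwrite(f'pics/{f}.png',s['image'][:,:,::-1]); np.savez(f'pics/{f}.npz',**s); return s
def pt(s,u,v,z=None):
    f=200/np.tan(np.radians(float(s['fov_y']))/2)
    d=np.array([(u-s['cx'])/f,-(v-s['cy'])/f,-1.])
    o=np.array(s['orientation']); M=o if o.shape==(3,3) else R.from_euler('xyz',o).as_matrix() if o.size==3 else None
    w=M@d; c=np.array(s['origin'])
    k=float(s['depth'][int(v),int(u)]) if z is None else (z-c[2])/w[2]
    return c+k*w
E
python3 - <<'E'
from h import *
o=robot.get_obs(); print(o)
for n in('top','scene'):
    s=snap(n,n); print(n,s['fov_y'],s['cx'],s['cy'],s['origin'],s['orientation'],s.keys())
E
```

```text
{'time': 0.0, 'joint_positions': array([-1.29606331e+00,  8.79479356e-02,  1.37221914e+00, -1.85840388e-05,
        1.68360268e+00, -1.03130281e-01]), 'qvel': array([ 2.01208926e-04, -4.75877957e-04, -7.08044089e-04, -2.01911197e-04,
       -6.30174482e-05, -2.10447298e-04]), 'joint_torque': array([ 9.64396895e-04, -3.40182281e+01, -3.02422535e+01,  7.19157024e-02,
        3.31502210e-02, -1.74951247e-04]), 'tool_pos': array([ 0.20274105, -0.510687  ,  0.20432586]), 'ee_rot': array([-3.13942522e+00, -2.05755108e-04,  3.77860999e-01]), 'wrist_force': array([0.42034962, 0.10936967, 0.33698767]), 'wrist_torque': array([-0.0103032 , -0.04526543, -0.02739934]), 'finger_force': 0.0, 'width': 0.0941738815222627}
top 46.99717442937279 326.06658756852255 210.78399668559896 [ 0.41595153 -0.00328773  1.2913289 ] [ 0.08046144 -0.01589497 -1.58217238] dict_keys(['image', 'depth', 'fov_y', 'cx', 'cy', 'origin', 'orientation'])
scene 42.81598797296028 320.3492394657194 195.6798408716403 [-0.13112681  0.87587824  1.01785725] [ 0.86965095 -0.01445557 -2.50355927] dict_keys(['image', 'depth', 'fov_y', 'cx', 'cy', 'origin', 'orientation'])
```

View pics/top.png

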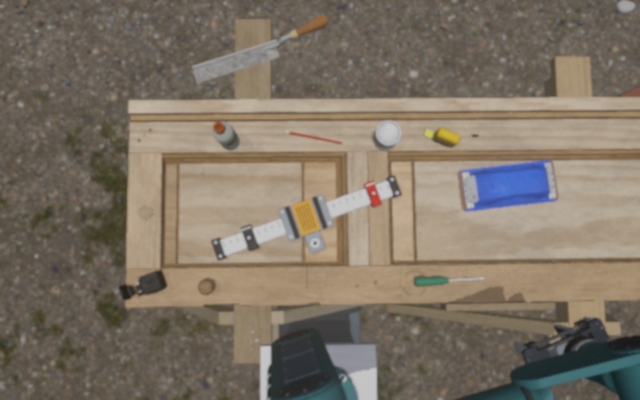

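View pics/scene.png

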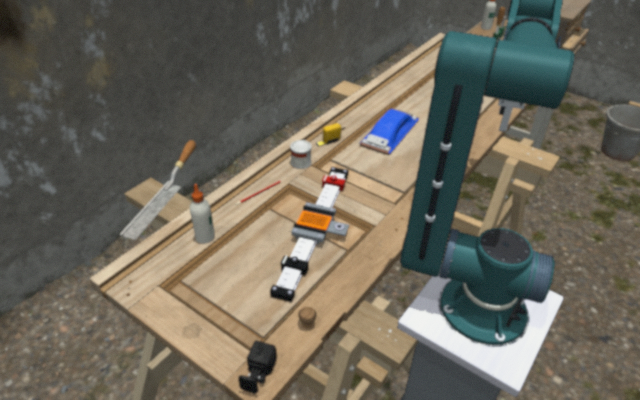

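The top view shows the rail from (218,248) to (394,186), with the sled button near (306,217), the red stop near (374,194) and the black stop near (250,238). I'll enlarge that area.

Run:
```python
from h import *
i=cv2.imread('pics/top.png')[165:270,205:405]; cv2.imwrite('pics/crop.png',cv2.resize(i,None,fx=4,fy=4,interpolation=cv2.INTER_CUBIC))
```

```text
(no output)
```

View pics/crop.png

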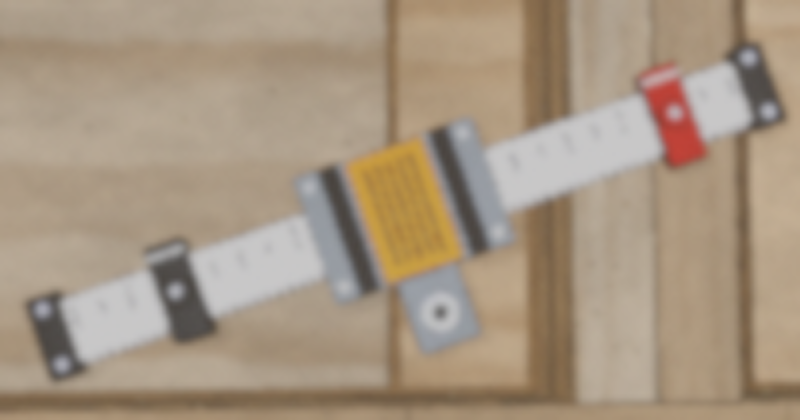

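Run:
```python
from h import *
s=dict(np.load('pics/top.npz'))
def c(x,y,z=None): return pt(s,205+(x+.5)/4-.5,165+(y+.5)/4-.5,z)
L=[('btn',404,209,.039),('bush',440,312,.035),('red',675,112,.046),('blk',176,291,.046),('LA',27,300,.022),('LB',55,380,.022),('RA',757,43,.022),('RB',785,120,.022),
('ridgeR',460,188,.046),('ridgeL',347,230,.046),('bt1',347,162,.039),('bt2',425,138,.039),('bt3',463,258,.039),('bt4',386,284,.039)]
P={}
for n,x,y,z in L:
    P[n]=c(x,y,z); print(n,P[n].round(4),c(x,y)[2].round(3))
g=lambda a,b:P[a][:2]-P[b][:2]
d=g('blk','red'); u=d/np.linalg.norm(d); print('u',u,np.degrees(np.arctan2(u[1],u[0])), np.linalg.norm(d))
L_=(P['LA']+P['LB'])[:2]/2; R_=(P['RA']+P['RB'])[:2]/2; e=L_-R_; print('rail',np.linalg.norm(e),np.degrees(np.arctan2(e[1],e[0])),(L_+R_)/2)
print('btn->red',-g('red','btn')@u,'perp',g('red','btn')@[-u[1],u[0]])
m=(P['bt1']+P['bt2']+P['bt3']+P['bt4'])/4;print('btn corners mean',m, 'bush',np.linalg.norm(g('bush','btn')),'ridges',np.linalg.norm(g('ridgeR','ridgeL')))
yaw=np.arctan2(u[1],u[0]); print('tool y in world',R.from_euler('xyz',robot.get_obs()['ee_rot']).as_matrix().round(3))
```

```text
btn [0.5006 0.0316 0.039 ] 0.038
bush [0.4303 0.0078 0.035 ] 0.034
red [ 0.5646 -0.1539  0.046 ] 0.045
blk [0.4463 0.1854 0.046 ] 0.043
LA [0.4419 0.291  0.022 ] 0.002
LB [0.387  0.2715 0.022 ] 0.026
RA [ 0.6154 -0.2151  0.022 ] 0.024
RB [ 0.5611 -0.2334  0.022 ] 0.029
ridgeR [ 0.514  -0.0067  0.046 ] 0.048
ridgeL [0.4863 0.0701 0.046 ] 0.049
bt1 [0.5332 0.0702 0.039 ] 0.032
bt2 [0.5491 0.0169 0.039 ] 0.039
bt3 [ 0.4668 -0.0083  0.039 ] 0.03
bt4 [0.4497 0.0442 0.039 ] 0.029
u [-0.32902582  0.94432093] 109.20965719715419 0.35937536542191617
rail 0.5345442961981862 108.97156687336711 [0.50134699 0.02848097]
btn->red 0.19623494120900267 perp 0.0006469305757747838
btn corners mean [0.49969113 0.03075591 0.039     ] bush 0.07421157680900807 ridges 0.08163339421905719
tool y in world [[ 0.929  0.369 -0.001]
 [ 0.369 -0.929  0.002]
 [ 0.    -0.002 -1.   ]]
```

Sizes agree with the given ones: rail 534 mm, bush offset 74 mm, ridge spacing 82 mm. The red stop is on the −y side, so the sled has to travel about 117 mm. I'll move over the button now.

Emit:
move_arm(deltas=[0, 0, 0.044, 2.4, -2.0, 0, 1, 0, 0, 0.044, 5.9, -4.9, 0, 1, 0, 0, 0.044, 9.4, -7.8, 0, 1, 0, 0, 0.044, 13, -10.8, 0, 1, 0, 0, 0.044, 16.5, -13.7, 0, 1, 0, 0, 0.044, 20, -16.6, 0, 1, 0, 0, 0.044, 22.6, -18.7, 0, 1, 0, 0, 0.044, 23.8, -19.7, 0, 1])

```text
time: 0.9
tool_pos: [0.3522, -0.2377, 0.2052]
ee_rot: [-3.141, -0.0, 0.337]
wrist_force: [-0.2, -0.3, -0.3]
width: 0.0334
finger_force: 0.0
```

```bash
cat > go.py <<'E'
from h import *
import sys
o=robot.get_obs(); M=R.from_euler('xyz',o['ee_rot']).as_matrix()
T=np.array([float(a) for a in sys.argv[1:4]])
u=np.array([.3275,-.945,0])
print(round(o['time'],2),o['tool_pos'].round(4),o['width'].round(3),'F',o['wrist_force'].round(2),'along',(o['wrist_force']@u).round(2),'shift cm',(M.T@(T-o['tool_pos'])*100).round(2),'yaw(y) deg',np.degrees(np.arctan2(M[1,1],M[0,1])).round(2),'prog',((o['tool_pos']-[.5,.031,0])@u*1000).round(1))
E
python3 go.py .5 .031 .10
```

```text
Traceback (most recent call last):
  File "go.py", line 6, in <module>
    print(round(o['time'],2),o['tool_pos'].round(4),o['width'].round(3),'F',o['wrist_force'].round(2),'along',(o['wrist_force']@u).round(2),'shift cm',(M.T@(T-o['tool_pos'])*100).round(2),'yaw(y) deg',np.degrees(np.arctan2(M[1,1],M[0,1])).round(2),'prog',((o['tool_pos']-[.5,.031,0])@u*1000).round(1))
                                                    ^^^^^^^^^^^^^^^^
AttributeError: 'float' object has no attribute 'round'
```

```bash
sed -i "s/o\['width'\].round(3)/round(o['width'],3)/" go.py
python3 go.py .5 .031 .10
```

```text
0.9 [ 0.3522 -0.2377  0.2052] 0.033 F [-0.22 -0.31 -0.29] along 0.22 shift cm [ 22.83 -20.46  10.55] yaw(y) deg -70.69 prog 205.5
```

Emit:
move_arm(deltas=[0, 0, 0, 2.5, -2.2, 0.6, 1, 0, 0, 0, 6, -5.3, 2, 1, 0, 0, 0, 9.5, -8.5, 4, 1, 0, 0, 0, 13, -11.7, 6, 1, 0, 0, 0, 16.5, -14.8, 8, 1, 0, 0, 0, 20, -18, 9.5, 1, 0, 0, 0, 22.2, -20, 10.3, 1, 0, 0, 0, 22.8, -20.5, 10.5, 1])

```text
time: 1.7
tool_pos: [0.4992, 0.031, 0.0982]
ee_rot: [-3.139, 0.003, 0.338]
wrist_force: [-0.3, -0.8, 0.2]
width: 0.0005
finger_force: 0.0
```

```bash
python3 go.py .5 .031 .05
python3 - <<'E'
from h import *
s=snap('top','t2'); w=snap('wrist','w2')
i=s['image'][150:270,205:405,::-1]; cv2.imwrite('pics/c2.png',np.vstack([cv2.resize(i,(640,384),interpolation=cv2.INTER_CUBIC)]))
E
```

```text
1.7 [0.4992 0.031  0.0982] 0.001 F [-0.27 -0.79  0.22] along 0.66 shift cm [0.09 0.04 4.82] yaw(y) deg -70.63 prog -0.3
```

View pics/w2.png

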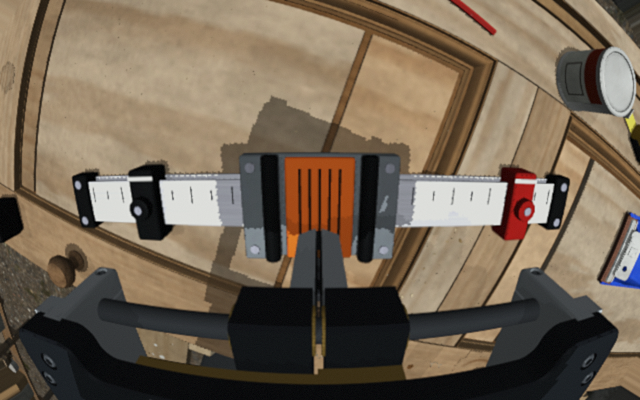

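The wrist view shows the shut fingers between the ridges over the button (320,240), with the rail level in the image and the red stop at (517,203). I'll descend now.

Emit:
move_arm(deltas=[0, 0, 0, 0, 0, 1, 1, 0, 0, 0, 0.1, 0, 2.5, 1, 0, 0, 0, 0.1, 0, 4, 1, 0, 0, 0, 0.1, 0, 4.8, 1, 0, 0, 0, 0.1, 0, 5.2, 1, 0, 0, 0, 0.1, 0, 5.2, 1])

```text
time: 2.4
tool_pos: [0.5003, 0.0276, 0.0482]
ee_rot: [3.142, 0.001, 0.333]
wrist_force: [0.3, -0.3, 0.7]
width: 0.0005
finger_force: 0.0
```

```bash
python3 go.py .5 .031 .033
```

```text
2.4 [0.5003 0.0276 0.0482] 0.001 F [ 0.29 -0.25  0.7 ] along 0.34 shift cm [ 0.09 -0.33  1.52] yaw(y) deg -70.95 prog 3.3
```

Emit:
move_arm(deltas=[0, 0, 0, 0, 0, 0.5, 1, 0, 0, 0, 0, 0, 0.9, 1, 0, 0, 0, 0, 0, 1.1, 1, 0, 0, 0, 0, 0, 1.25, 1, 0, 0, 0, 0, 0, 1.35, 1, 0, 0, 0, 0, 0, 1.35, 1])

```text
time: 3.0
tool_pos: [0.5011, 0.0282, 0.0361]
ee_rot: [3.141, -0.001, 0.334]
wrist_force: [-1.0, 0.3, 6.9]
width: 0.0005
finger_force: 2.9
```

```bash
python3 go.py .5 .031 .033
```

```text
3.0 [0.5011 0.0282 0.0361] 0.0 F [-1.02  0.35  6.91] along -0.67 shift cm [-0.01 -0.3   0.31] yaw(y) deg -70.86 prog 3.0
```

Emit:
move_arm(deltas=[0, 0, 0, 0, 0, 0.15, 1, 0, 0, 0, 0, 0, 0.3, 1, 0, 0, 0, 0, 0, 0.4, 1, 0, 0, 0, 0, 0, 0.4, 1, 0, 0, 0, 0, 0, 0.4, 1])

```text
time: 3.5
tool_pos: [0.5012, 0.0282, 0.0332]
ee_rot: [3.14, -0.001, 0.334]
wrist_force: [-4.3, -0.5, 9.6]
width: 0.0003
finger_force: 4.9
```

```bash
python3 go.py .5 .031 .033
```

```text
3.5 [0.5012 0.0282 0.0332] 0.0 F [-4.28 -0.46  9.63] along -0.96 shift cm [-0.02 -0.3   0.02] yaw(y) deg -70.86 prog 3.0
```

Emit:
move_arm(deltas=[0, 0, 0, 0, 0.1, 0.05, 1, 0, 0, 0, 0, 0.3, 0.05, 1, 0, 0, 0, 0, 0.6, 0.05, 1, 0, 0, 0, 0, 1.0, 0.05, 1, 0, 0, 0, 0, 1.4, 0.05, 1, 0, 0, 0, 0, 1.8, 0.05, 1, 0, 0, 0, 0, 2.0, 0.05, 1, 0, 0, 0, 0, 2.0, 0.05, 1])

```text
time: 4.3
tool_pos: [0.508, 0.0087, 0.0332]
ee_rot: [3.139, -0.001, 0.334]
wrist_force: [-4.2, -1.6, 11.6]
width: 0.0003
finger_force: 5.7
```

```bash
python3 go.py .5 .031 .033
python3 - <<'E'
from h import *
s=snap('wrist','w3')
E
```

```text
4.3 [0.508  0.0087 0.0332] 0.0 F [-4.21 -1.6  11.62] along 0.13 shift cm [-0.02 -2.37  0.01] yaw(y) deg -70.87 prog 23.7
```

View pics/w3.png

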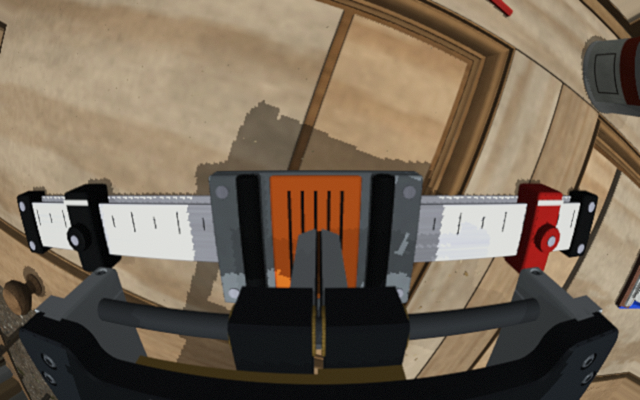

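The sled follows the fingers: its button is at about (316,230) and the fingers at (320,250). I'll continue.

Emit:
move_arm(deltas=[0, 0, 0, 0, 0.4, 0, 1, 0, 0, 0, 0, 1.2, 0, 1, 0, 0, 0, 0, 2.2, 0, 1, 0, 0, 0, 0, 3.2, 0, 1, 0, 0, 0, 0, 4.2, 0, 1, 0, 0, 0, 0, 5.2, 0, 1, 0, 0, 0, 0, 5.8, 0, 1, 0, 0, 0, 0, 6.0, 0, 1])

```text
time: 5.15
tool_pos: [0.5277, -0.0484, 0.0332]
ee_rot: [3.139, -0.001, 0.333]
wrist_force: [-4.2, -0.0, 11.5]
width: 0.0005
finger_force: 5.6
```

```bash
python3 go.py .5 .031 .033
```

```text
5.15 [ 0.5277 -0.0484  0.0332] 0.0 F [-4.19 -0.03 11.49] along -1.34 shift cm [-0.02 -8.41 -0.  ] yaw(y) deg -70.9 prog 84.1
```

Next, 2.5 cm more and slower.

Emit:
move_arm(deltas=[0, 0, 0, 0, 0.3, 0, 1, 0, 0, 0, 0, 0.8, 0, 1, 0, 0, 0, 0, 1.3, 0, 1, 0, 0, 0, 0, 1.8, 0, 1, 0, 0, 0, 0, 2.2, 0, 1, 0, 0, 0, 0, 2.4, 0, 1, 0, 0, 0, 0, 2.5, 0, 1, 0, 0, 0, 0, 2.5, 0, 1])

```text
time: 5.95
tool_pos: [0.5358, -0.0717, 0.0332]
ee_rot: [3.139, -0.001, 0.334]
wrist_force: [-3.7, -0.3, 11.0]
width: 0.0006
finger_force: 5.3
```

```bash
python3 go.py .5 .031 .033
python3 - <<'E'
from h import *
s=snap('wrist','w4');t=snap('top','t4')
cv2.imwrite('pics/w4c.png',cv2.resize(s['image'][150:290,340:540,::-1],(800,560),interpolation=cv2.INTER_CUBIC))
E
```

```text
5.95 [ 0.5358 -0.0717  0.0332] 0.001 F [-3.73 -0.3  10.96] along -0.94 shift cm [-1.000e-02 -1.088e+01 -1.000e-02] yaw(y) deg -70.87 prog 108.8
```

View pics/w4c.png

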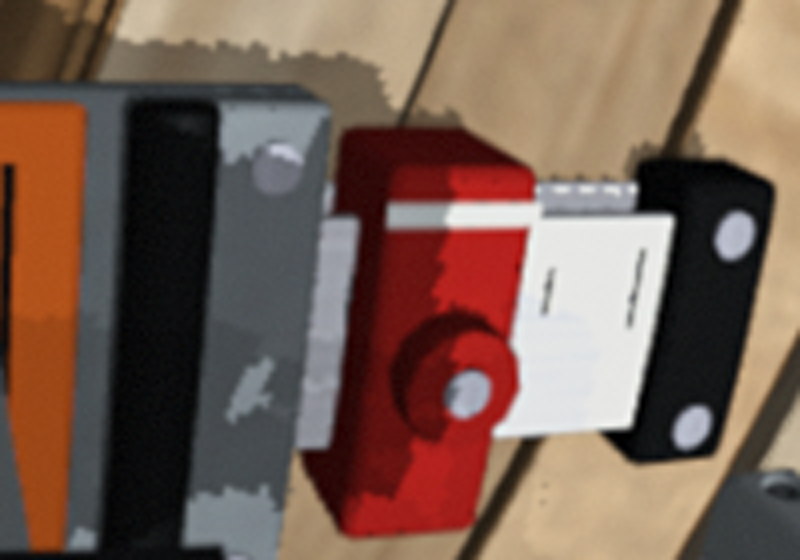

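The crop shows the sled's end still about 10 mm short of the red stop (a strip of rail is visible at crop column 330). I'll creep up to it.

Emit:
move_arm(deltas=[0, 0, 0, 0, 0.1, 0, 1, 0, 0, 0, 0, 0.2, 0, 1, 0, 0, 0, 0, 0.3, 0, 1, 0, 0, 0, 0, 0.4, 0, 1, 0, 0, 0, 0, 0.5, 0, 1, 0, 0, 0, 0, 0.6, 0, 1, 0, 0, 0, 0, 0.7, 0, 1, 0, 0, 0, 0, 0.8, 0, 1])

```text
time: 6.85
tool_pos: [0.5383, -0.079, 0.0332]
ee_rot: [3.14, -0.001, 0.334]
wrist_force: [-4.0, -0.8, 11.6]
width: 0.0005
finger_force: 5.4
```

```bash
python3 go.py .5 .031 .033
```

```text
6.85 [ 0.5383 -0.079   0.0332] 0.001 F [-4.04 -0.77 11.63] along -0.6 shift cm [-1.000e-02 -1.164e+01 -1.000e-02] yaw(y) deg -70.86 prog 116.4
```

Emit:
move_arm(deltas=[0, 0, 0, 0, 0.05, 0, 1, 0, 0, 0, 0, 0.1, 0, 1, 0, 0, 0, 0, 0.15, 0, 1, 0, 0, 0, 0, 0.2, 0, 1, 0, 0, 0, 0, 0.25, 0, 1, 0, 0, 0, 0, 0.3, 0, 1, 0, 0, 0, 0, 0.35, 0, 1, 0, 0, 0, 0, 0.4, 0, 1])

```text
time: 7.65
tool_pos: [0.5396, -0.0827, 0.0332]
ee_rot: [3.139, -0.001, 0.334]
wrist_force: [-3.2, -0.7, 10.8]
width: 0.0008
finger_force: 5.4
```

```bash
python3 go.py .5 .031 .033
python3 - <<'E'
from h import *
s=snap('wrist','w5')
cv2.imwrite('pics/w5c.png',cv2.resize(s['image'][150:290,340:540,::-1],(800,560),interpolation=cv2.INTER_CUBIC))
E
```

```text
7.65 [ 0.5396 -0.0827  0.0332] 0.001 F [-3.23 -0.66 10.81] along -0.44 shift cm [-1.000e-02 -1.204e+01 -1.000e-02] yaw(y) deg -70.86 prog 120.5
```

View pics/w5c.png

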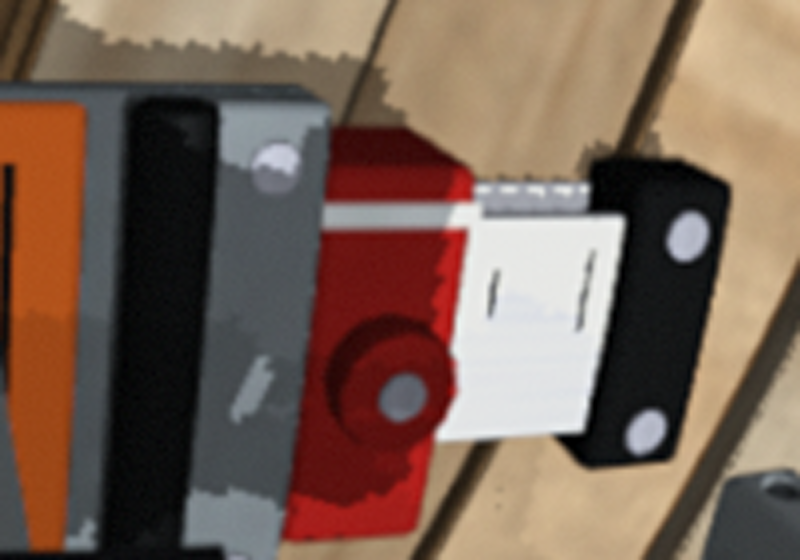

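The crop shows the sled edge now visually meeting the stop (crop column 320), but the force shows no contact yet. I'll keep creeping.

Emit:
move_arm(deltas=[0, 0, 0, 0, 0.04, 0, 1, 0, 0, 0, 0, 0.08, 0, 1, 0, 0, 0, 0, 0.12, 0, 1, 0, 0, 0, 0, 0.16, 0, 1, 0, 0, 0, 0, 0.2, 0, 1, 0, 0, 0, 0, 0.2, 0, 1])

```text
time: 8.3
tool_pos: [0.5398, -0.0833, 0.0332]
ee_rot: [-3.141, -0.001, 0.334]
wrist_force: [-5.5, 1.9, 12.1]
width: 0.0007
finger_force: 6.1
```

```bash
python3 go.py .5 .031 .033
```

```text
8.3 [ 0.5398 -0.0833  0.0332] 0.001 F [-5.53  1.88 12.07] along -3.59 shift cm [-1.00e-02 -1.21e+01  3.00e-02] yaw(y) deg -70.85 prog 121.0
```

Contact: the force along the rail jumped to −3.6 N and the motion stalled. I'll ease most of that push off, then lift straight up.

Emit:
move_arm(deltas=[0, 0, 0, 0, -0.05, 0, 1, 0, 0, 0, 0, -0.09, 0, 1, 0, 0, 0, 0, -0.09, -0.2, 1, 0, 0, 0, 0, -0.09, -0.5, 1, 0, 0, 0, 0, -0.09, -0.9, 1, 0, 0, 0, 0, -0.09, -1.4, 1, 0, 0, 0, 0, -0.09, -2.5, 1, 0, 0, 0, 0, -0.09, -4, 1])

```text
time: 9.1
tool_pos: [0.5386, -0.083, 0.0703]
ee_rot: [-3.14, 0.002, 0.334]
wrist_force: [-0.2, -0.3, 0.1]
width: 0.0005
finger_force: 0.0
```

Emit:
move_arm(deltas=[0, 0, 0, 0, 0, -2, 1, 0, 0, 0, 0, 0, -5, 1, 0, 0, 0, 0, 0, -8, 1, 0, 0, 0, 0, 0, -9, 1, 0, 0, 0, 0, 0, -9, 1])

```text
time: 9.6
tool_pos: [0.5406, -0.0835, 0.1631]
ee_rot: [3.139, -0.004, 0.334]
wrist_force: [0.3, 0.3, -0.8]
width: 0.0004
finger_force: 0.0
```

```bash
python3 go.py .5 .031 .033
python3 - <<'E'
from h import *
s=snap('wrist','w6')
cv2.imwrite('pics/w6c.png',cv2.resize(s['image'][140:300,230:470,::-1],(780,520),interpolation=cv2.INTER_CUBIC))
E
```

```text
9.6 [ 0.5406 -0.0835  0.1631] 0.0 F [ 0.34  0.32 -0.82] along -0.19 shift cm [ -0.14 -12.19  12.98] yaw(y) deg -70.87 prog 121.6
```

View pics/w6c.png

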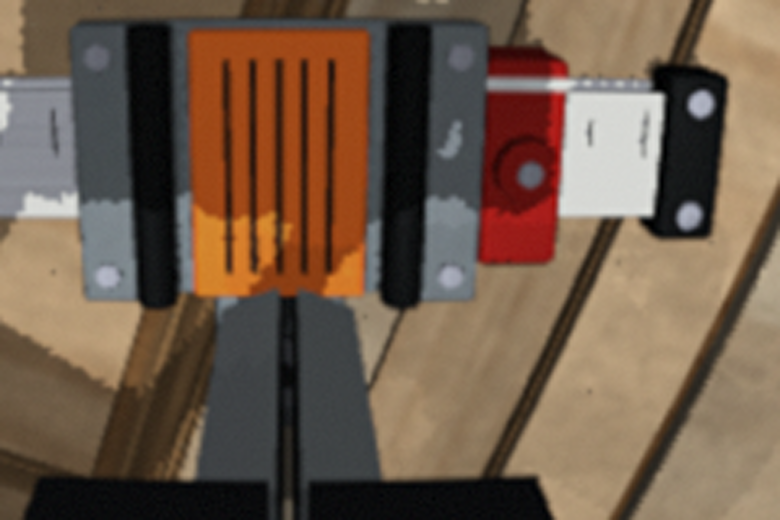

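The wrist crop shows the button up and the sled edge at the red stop (crop column 487). I'll check the gap numerically before handing in.

Run:
```python
from h import *
s=dict(np.load('pics/w6.npz')); o=robot.get_obs()
f=200/np.tan(np.radians(float(s['fov_y']))/2); T=s['T_tool_cam']; M=R.from_euler('xyz',o['ee_rot']).as_matrix()
u=np.array([.3275,-.945,0])
def P(x,y,z):
    a,b=230+(x+.5)/3.25-.5-s['cx'],140+(y+.5)/3.25-.5-s['cy']; r=np.hypot(a,b); t=r/f
    d=M@T[:3,:3]@np.array([np.sin(t)*a/r,-np.sin(t)*b/r,-np.cos(t)]); c=M@T[:3,3]+o['tool_pos']
    return c+(z-c[2])/d[2]*d
for y1,(xl,xr,xs) in {100:(76,486,566),220:(81,480,557)}.items():
    l,r,e=P(xl,y1,.039)@u,P(xr,y1,.039)@u,P(xs,y1,.035)@u; print('sled len',(r-l)*1000,'stop far - sled edge',(e-r)*1000)
c=P(525,170,.046); b=P(280,163,.039); print('screw',c,'btn',b,(c-b)@u)
```

```text
sled len 126.85776288295833 stop far - sled edge 26.98451558013626
sled len 127.63894469468961 stop far - sled edge 26.820774798396506
screw [ 0.56466042 -0.153723    0.046     ] btn [ 0.54003368 -0.08204737  0.039     ] 0.07579872909067878
```

```bash
python3 -c "
from bench import robot
print(robot.close_job())"
```

```text
the job is handed in; nothing more can be done
None
```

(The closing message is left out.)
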